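# Clamp the mounted specimen in its fixture

## Task

Clamp the green specimen that sits in the fixture: push the steel clamp strap round with the side of a finger until it is fully home over the specimen, against its stop, and only then push the red cam lever all the way down. Nothing is to be lifted: leave the specimen in its seat and the loose things around the fixture where they stand, and finish with the strap home and the lever down.

Things in the scene. Friction and masses are not known exactly. Their poses are not given: they have to be found in the camera images.
- fixture: Fixed clamp fixture; aluminium plate 75 (x) by 190 (y) by 16 mm high, origin under its centre, below the specimen. On its own y axis: strap pivot at +60 mm, specimen in a black collar (outer radius 22, top 24 mm over the bench) at 0, lever axis at -60 mm. Grey stop post (16 by 32 mm, centre x -21, y -60, top 76 mm over the bench) carries the lever; the strap end comes to rest beside it.
- strap_pivot (a point): On the vertical axis of the strap's hinge, at the strap's half height, 53 mm above the bench; does not move in the fixture.
- strap_mid (a point): On the strap's centre line 55 mm from its pivot, half-way up; moves with it. Steel bar 24 mm wide, 128 mm long from the pivot; 26 mm thick (40 to 66 mm over the bench) up to 80 mm out, then a 12 mm tongue (40 to 52 mm). It passes 2 mm over the specimen (top at 38 mm). Push the thick part's upright side, the one facing away from the specimen, with the fingertip above 41 mm.
- strap (a joint): Angle of the clamp strap about the vertical, rad. 0 = home: over the specimen, pointing along the fixture's -y, against a hard stop. Growing = swung away, anticlockwise seen from above, so at 1.57 it points along the fixture's +x; largest 2.1. Starts between 1.1 and 1.9. Stiff hinge, stays where it is left; about 2 to 3 N at strap_mid moves it.
- lever_axis (a point): On the cam lever's horizontal hinge axis, which runs along the fixture's x; 63 mm above the bench; does not move in the fixture.
- lever_pad (a point): Point inside the lever's red grip, 62 mm from the lever's axis, on its centre line; moves with the lever. The grip is 16 mm wide (fixture x), 10 mm thick and spans 34 to 82 mm from the axis.
- cam_lever (a joint): Angle of the cam lever, rad. 0 = straight up, growing as it is folded outward and down towards the fixture's -y (away from the specimen); 1.5 = fully down, nearly level, at a hard stop. Starts between 0.1 and 0.5. Stiff hinge, stays where it is left; about 3 N square on the grip moves it.
- specimen_center (a point): Centre of the loose specimen standing in the fixture's collar: green resin disc of 30 mm diameter, 22 mm high, with a metal disc in its top.
- spare_a_center (a point): Centre of a loose spare specimen on the bench, green disc of 30 mm diameter, 22 mm high; to be left alone.
- spare_b_center (a point): Centre of a second such spare specimen on the bench; to be left alone.
- dropper_center (a point): Centre of an amber bottle with black cap, 36 mm diameter, 75 mm high, upright on the bench; to be left alone.
- eyepiece_center (a point): Centre of a black microscope eyepiece, 38 mm diameter, 50 mm high, standing on the bench; to be left alone.

How it is judged (in metres and radians):
On the way, in this order (a step that is already met when the one before it is completed fails the run):
1. the strap is home over the specimen, the lever still up (value of joint strap below 0.06 rad and value of joint cam_lever below 0.8 rad), for 0.2 s.
2. the cam lever is fully down, the strap still home (value of joint cam_lever above 1.38 rad and value of joint strap below 0.06 rad), for 0.2 s.
At the end, for the whole second after the job is handed in: Strap within 0.06 rad of its stop over the specimen, cam lever beyond 1.38 rad (fully down is 1.5), both at rest; specimen upright in its seat (centre within 5 mm of the seat's axis); every loose thing within 20 mm of where it stood (all of step 2 and distance between specimen_center and fixture below 0.035 m and horizontal distance between specimen_center and fixture below 0.005 m and angle between specimen_center's own z axis and vertical below 0.15 rad and velocity of joint strap between -0.05 and 0.05 rad/s and velocity of joint cam_lever between -0.05 and 0.05 rad/s and not (distance of spare_a_center from where it was at the start of the episode above 0.02 m) and not (distance of spare_b_center from where it was at the start of the episode above 0.02 m) and not (distance of dropper_center from where it was at the start of the episode above 0.02 m) and not (distance of eyepiece_center from where it was at the start of the episode above 0.02 m)); the robot touches nothing.
It fails at once if the cam lever is pushed down while the strap is not over the specimen (value of joint cam_lever above 0.8 rad and value of joint strap above 0.12 rad).
It fails at once if the specimen is lifted or pushed out of its seat (distance of specimen_center from where it was at the start of the episode above 0.008 m).
It fails at once if a loose thing near the fixture is moved, lifted or knocked over (distance of any of spare_a_center, spare_b_center, dropper_center, eyepiece_center from where it was at the start of the episode above 0.02 m).
It also fails if it takes over 45 s, if anything falls off the work surface, if the arm or the gripper's body presses on something with over 40 N, if the wrist force passes 120 N, or if a joint passes its speed limit or range.

## Robot

A 7-joint arm with a two-finger parallel gripper is mounted at the origin on the work surface. World frame = base frame: x ahead of the robot, y to its left, z up, the work surface at z = 0. Lengths are in mm, angles in rad, forces in N, time in s.
With the tool pointing down it reaches from about 400 to 900 mm from the base axis. Payload 5.5 kg.
Tool frame: the origin (TCP) lies midway between the tips of the shut fingers; the grasp point (between the pads) lies 19 mm behind it (grasp_offset is the distance from the TCP to the grasp point, in mm); z points along the fingers, y is the line along which they close (so a half turn about z gives the same grasp; the last joint's range is limited). The gripper opens to 92 mm and grips with 3 to 60 N. Pads are 19 mm wide; open, the fingers measure 130 mm over their backs; the gripper's body (75 mm by 190 mm) begins 47 mm behind the grasp point.
Start: joints at [-0.928, 0.501, -0.427, 1.55, 0.221, 1.138, -0.21], TCP at [240.941, 603.695, 226.729] pointing down, gripper open.
Joint ranges: [-2.88, 2.88], [-0.31, 2.03], [-1.54, 1.56], [0.2, 2.42], [-1.41, 4.55], [0.19, 2.02], [-2.57, 2.57]. Speed limits (rad/s): [2.57, 2.57, 3.14, 3.14, 3.14, 3.14, 3.14].

## Interface

Orientations are given as a rotation vector (axis times angle).
In Python, from bench import * gives the robot as it stands. The module is installed in compiled form; this text tells all that it offers.
- The arm moves only by the tool drive_tool, never from a script. Its argument "commands" is a list of rows, each an object with "travel": the shift along the tool's x, y, z as a fraction of full scale, a list of three; "roll": the turn about the tool's z as a fraction of full scale. In form: [{"travel": [x, y, z], "roll": roll}, ...]. A call has 1 to 20 rows; each row shifts and turns the commanded pose from where the row before left it, along the tool's axes as they then stand; what a row does not reach is not made up. Full scale, the value 1, is 0.1 m for a shift and pi rad for a turn. A row lasts 1/12 s, in which the tool goes at most 41.7 mm and 7.16 degrees, less where a joint would pass 70% of its speed; a pose out of reach is approached as far as the arm can. A call with a number of a shift or a turn outside -1 to 1 is refused whole. A call with a gripper value outside its range is refused whole. "claw" is the closure, from 0 (fully open) to 1 (shut), set as the call begins (left out, the last holds). The fingers move at their own pace and stop on an object; the grip force is fixed at half the most. Time passes only in rows, so rows that do not move let the fingers close. It gives the time, the measured TCP pose, the force, the opening and the grip force at its end, in the units of the state.
- sense(): the state, without advancing time (a new reading comes with each control period).
- grab_frame(name): name is "side" or "top"; returns the picture (384x512x3 uint8, red, green, blue); there is no depth.
- camera_params(name): a dict with "mtx" (3x3 intrinsics, pixels), "R" (3x3) and "t" (3): a world point X has camera coordinates R X + t. Camera axes: x right, y down, z forward; pixel columns grow to the right and rows downward; lengths in mm; the calibration is good to about 2 mm. A picture is of the moment at which its call begins. camera_params takes no time and is no camera call.
- sign_off(): hands the job in; it is judged then, once.
Trained networks look in the newest picture that a camera, given by its name, has taken for a name from the list of things; names that differ only in an ending like _2 or _b are one class to them, and where a whole thing is asked for, a point or a joint stands for the part that bears it (a point fixed in the world has none). Each returns a list of dicts, best first, with "conf" (0 to 1); they miss things now and then, are a little off and sometimes report something else, mostly with a low value. They report only what shows in the picture. A call takes as long as a camera call.
- masks_of(camera, thing): "mask" (384x512 bool, what is visible of it) and "rect" ([left, top, right, bottom] in pixels, round what is visible of it).
- place_of(camera, thing): "xy" ([column, row] in pixels: a listed point, or the origin of a listed thing).
The state is a dict: "clock": time; "qpos": joint angles; "dq": joint speeds; "joint_efforts": joint torques, N m; "tool_pos": TCP position; "orientation": TCP orientation; "ft_force": force on the tool from outside, world axes, zero at the start; "moment": the same for the moment, N m; "width": finger opening in mm; "finger_force": force on a finger pad.
Only numpy, scipy, OpenCV 4.12 (cv2) and the standard library are available. Lean on these libraries where they do the work, as an engineer would, in place of code of your own. Each camera call takes 0.05 s, during which the arm holds its last target. There are 200 camera calls.

## Working session

There is one attempt and no reset: what is moved stays moved. The work goes in short steps, Python scripts to look and compute and a tool call to move; the robot and the scene stay as the last step left them, time stands still between calls to the robot, and variables do not carry over. Pictures are saved under pics/ and viewed, at most 10 in all, crops included, and the job is handed in when it is done.

Besides the shell and the picture viewer there is one more tool, called after ">>>" as name(argument=value, ...) on one line, values as JSON. drive_tool: Moves the arm, as the interface text tells. Its arguments: {"type":"object","properties":{"commands":{"type":"array","items":{"type":"object","properties":{"travel":{"type":"array","items":{"type":"number"}},"roll":{"type":"number"}}}},"claw":{"type":"number"}},"required":["commands"]}

```bash
mkdir -p pics; cat > h.py <<'E'
from bench import *
import numpy as np, cv2
from scipy.optimize import least_squares
P={c:camera_params(c) for c in("side","top")}
def proj(c,X):
    p=P[c];v=np.array(p["R"])@np.array(X,float)+np.array(p["t"]).ravel();q=np.array(p["mtx"])@v;return q[:2]/q[2]
def on_z(c,uv,z):
    p=P[c];R=np.array(p["R"]);t=np.array(p["t"]).ravel()
    d=R.T@np.linalg.solve(np.array(p["mtx"]),[*uv,1]);o=-R.T@t
    return o+d*(z-o[2])/d[2]
E
python3 - <<'E'
from h import *
for c in("side","top"):
    cv2.imwrite(f"pics/{c}0.png",grab_frame(c)[:,:,::-1])
    print(c,"campos",(-np.array(P[c]["R"]).T@np.array(P[c]["t"]).ravel()).round())
    for n,z in dict(fixture=0,strap_pivot=53,strap_mid=53,lever_axis=63,lever_pad=120,specimen_center=27,spare_a_center=11,dropper_center=37,eyepiece_center=25).items():
        for r in place_of(c,n)[:3]:print(c,n,round(r["conf"],2),np.round(r["xy"],1),on_z(c,r["xy"],z).round(1))
s=sense();print(s["clock"],s["tool_pos"],s["orientation"],s["width"],s["ft_force"])
print(cv2.Rodrigues(np.array(s["orientation"],float))[0].round(3))
E
```

```text
side campos [ 323. -513.  793.]
side fixture 0.87 [250.5 216. ] [529.9 -12.6  -0. ]
side strap_pivot 0.87 [230.9 177.5] [517.1  52.7  53. ]
side strap_mid 0.72 [253.6 166.8] [568.5  59.9  53. ]
side lever_axis 0.71 [274.2 214.8] [553.9 -67.3  63. ]
side spare_a_center 0.57 [212.3 227.2] [450.2 -13.8  11. ]
side spare_a_center 0.38 [232.9 178.4] [530.9  81.   11. ]
side dropper_center 0.82 [193.2 196.8] [436.8  49.9  37. ]
side eyepiece_center 0.79 [346.2 225.4] [ 679.7 -120.8   25. ]
top campos [505.  -5. 733.]
top fixture 0.92 [252.9 208.7] [532.1 -12.9   0. ]
top strap_pivot 0.78 [221.6 216.3] [515.8  47.4  53. ]
top strap_mid 0.59 [216.5 189.5] [567.1  57.6  53. ]
top lever_axis 0.82 [284.  198.7] [548.6 -71.1  63. ]
top lever_pad 0.58 [287.6 194.3] [552.6 -71.9 120. ]
top specimen_center 0.63 [248.5 206.8] [534.9  -3.8  27. ]
top spare_a_center 0.66 [256.5 248.9] [451.1 -19.9  11. ]
top dropper_center 0.73 [224.2 258.8] [434.4  43.   37. ]
top eyepiece_center 0.7 [309.4 134.9] [ 681.7 -128.3   25. ]
1.0 [240.91522397 603.67311711 226.70915656] [-5.92880823e-01 -3.08510995e+00  3.70267280e-05] 92.1621670508455 [-0.02843882 -0.25311105  0.49679343]
[[-0.929  0.371 -0.   ]
 [ 0.371  0.929 -0.   ]
 [ 0.    -0.    -1.   ]]
```

View pics/side0.png

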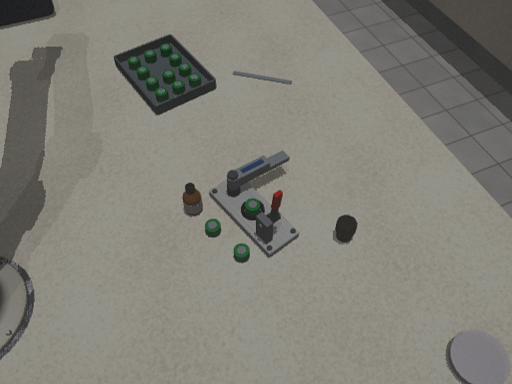

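View pics/top0.png

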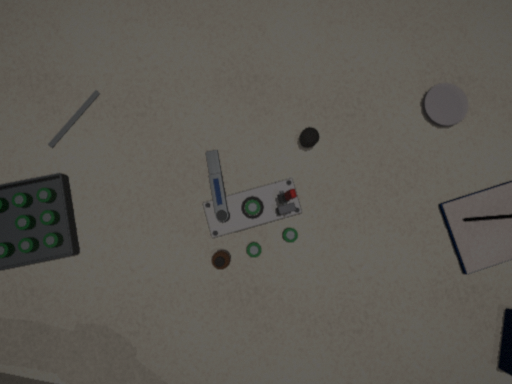

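The views show the fixture near top px (253,209) and side px (250,216). The strap points away from the arm, with its tongue tip at top (212,152) and side (285,156). The red lever is up at top (291,194), and the spares, bottle and eyepiece are clear of the strap's sweep. Next I fit the fixture pose and joint angles together.

```bash
cat >> h.py <<'E'
def model(v):
    x,y,f,th,a=v;c,s=np.cos(f),np.sin(f)
    W=lambda p:np.array([x+c*p[0]-s*p[1],y+s*p[0]+c*p[1],p[2]])
    return W,dict(fixture=W((0,0,0)),strap_pivot=W((0,60,53)),strap_mid=W((55*np.sin(th),60-55*np.cos(th),53)),
      lever_axis=W((0,-60,63)),lever_pad=W((0,-60-62*np.sin(a),63+62*np.cos(a))),specimen_center=W((0,0,27)))
def fit(v0=(532,-11,.27,1.45,.3),fix=None):
    obs=[]
    for c in("side","top"):
        grab_frame(c)
        for n in model(v0)[1]:
            r=place_of(c,n)
            if r and r[0]["conf"]>.4: obs.append((c,n,np.array(r[0]["xy"]),r[0]["conf"]))
    f=lambda v:np.concatenate([(proj(c,model(v)[1][n])-uv) for c,n,uv,_ in obs])
    s=least_squares(f,v0,loss="soft_l1")
    return s.x,[(o[0],o[1],e.round(1)) for o,e in zip(obs,f(s.x).reshape(-1,2))]
def totool(target):
    s=sense();R=cv2.Rodrigues(np.array(s["orientation"],float))[0]
    return R.T@(np.array(target)-s["tool_pos"])/100
E
python3 - <<'E'
from h import *
v,r=fit();print(v.round(3));[print(*q) for q in r]
np.save("v.npy",v);W,_=model(v);th=v[3]
fx=lambda r,o,th,z:W((r*np.sin(th)+o*np.cos(th),60-r*np.cos(th)+o*np.sin(th),z))
t=fx(60,12+9.5+18,th,150);print(t,totool(t))
for b in np.linspace(th,0,7):print(round(b,2),fx(57,12+(9.5*abs(np.sin(b))+19*abs(np.cos(b))),b,50).round(1))
for n,z in(("spare_a_center",11),):print([(r["conf"],on_z("top",r["xy"],z).round()) for r in place_of("top",n)])
E
```

```text
[ 5.34992e+02 -1.06430e+01  2.69000e-01  1.49300e+00  1.07000e-01]
side fixture [ 1.9 -4.6]
side strap_pivot [ 1.4 -4.5]
side strap_mid [0.3 0.5]
side lever_axis [-1.6 -0.4]
side lever_pad [-0.7  0.8]
side specimen_center [0.2 2.2]
top fixture [-0.5  0.7]
top strap_pivot [0.6 1.6]
top strap_mid [-0.4  0.3]
top lever_axis [-0.5 -2.1]
top lever_pad [-0.2 -0.3]
top specimen_center [2.4 0.2]
[570.38637593  97.40911488 150.        ] [-4.93651049 -3.48089644  0.76701835]
1.49 [570.6  80.6  50. ]
1.24 [577.5  71.   50. ]
1.0 [582.5  58.9  50. ]
0.75 [584.5  44.7  50. ]
0.5 [582.5  29.2  50. ]
0.25 [575.7  13.9  50. ]
0.0 [5.641e+02 5.000e-01 5.000e+01]
[(0.72, array([449., -11.,  11.]))]
```

>>> drive_tool(claw=1, commands=[{"travel": [-0.27, -0.19, 0]}, {"travel": [-0.27, -0.19, 0]}, {"travel": [-0.27, -0.19, 0]}, {"travel": [-0.27, -0.19, 0]}, {"travel": [-0.27, -0.19, 0]}, {"travel": [-0.27, -0.19, 0]}, {"travel": [-0.27, -0.19, 0]}, {"travel": [-0.27, -0.19, 0]}, {"travel": [-0.27, -0.19, 0]}, {"travel": [-0.27, -0.19, 0]}, {"travel": [-0.27, -0.19, 0]}, {"travel": [-0.27, -0.19, 0]}, {"travel": [-0.27, -0.19, 0]}, {"travel": [-0.27, -0.19, 0]}, {"travel": [-0.27, -0.19, 0]}, {"travel": [-0.27, -0.19, 0]}, {"travel": [-0.27, -0.19, 0]}, {"travel": [-0.27, -0.19, 0]}])

```text
invalid input at $.commands[0]: expected keys travel, roll
```

>>> drive_tool(commands=[{"roll": 0.036}, {"roll": 0.036}, {"roll": 0.036}, {"roll": 0.036}, {"roll": 0.036}, {"roll": 0.036}, {"roll": 0.036}, {"roll": 0.036}, {"travel": [0, 0, 0]}, {"travel": [0, 0, 0]}, {"travel": [0, 0, 0]}])

```text
invalid input at $.commands[0]: expected keys travel, roll
```

```bash
python3 - <<'E'
from h import *
s=sense();R=cv2.Rodrigues(np.array(s["orientation"],float))[0]
print(s["clock"],s["tool_pos"],R.round(3),s["width"],np.round(s["qpos"],2))
for z in(150,55):print(totool((570.4,97.4,z)))
E
```

```text
1.75 [240.91238367 603.69825233 226.74096599] [[-0.929  0.371 -0.   ]
 [ 0.371  0.929  0.   ]
 [ 0.     0.    -1.   ]] 92.05026049641246 [-0.93  0.5  -0.43  1.55  0.22  1.14 -0.21]
[-4.9369295  -3.48096313  0.76716448]
[-4.93696482 -3.48097995  1.71716448]
```

>>> drive_tool(claw=1, commands=[{"travel": [-0.27, -0.19, 0], "roll": 0}, {"travel": [-0.27, -0.19, 0], "roll": 0}, {"travel": [-0.27, -0.19, 0], "roll": 0}, {"travel": [-0.27, -0.19, 0], "roll": 0}, {"travel": [-0.27, -0.19, 0], "roll": 0}, {"travel": [-0.27, -0.19, 0], "roll": 0}, {"travel": [-0.27, -0.19, 0], "roll": 0}, {"travel": [-0.27, -0.19, 0], "roll": 0}, {"travel": [-0.27, -0.19, 0], "roll": 0}, {"travel": [-0.27, -0.19, 0], "roll": 0}, {"travel": [-0.27, -0.19, 0], "roll": 0}, {"travel": [-0.27, -0.19, 0], "roll": 0}, {"travel": [-0.27, -0.19, 0], "roll": 0}, {"travel": [-0.27, -0.19, 0], "roll": 0}, {"travel": [-0.27, -0.19, 0], "roll": 0}, {"travel": [-0.27, -0.19, 0], "roll": 0}, {"travel": [-0.27, -0.19, 0], "roll": 0}, {"travel": [-0.27, -0.19, 0], "roll": 0}])

```text
clock: 3.25
tool_pos: [566.3, 104.5, 227.0]
orientation: [0.593, 3.085, 0.0]
ft_force: [0.4, 0.7, 0.4]
width: 0.3
finger_force: 0.0
```

>>> drive_tool(commands=[{"travel": [0, 0, 0], "roll": 0.036}, {"travel": [0, 0, 0], "roll": 0.036}, {"travel": [0, 0, 0], "roll": 0.036}, {"travel": [0, 0, 0], "roll": 0.036}, {"travel": [0, 0, 0], "roll": 0.036}, {"travel": [0, 0, 0], "roll": 0.036}, {"travel": [0, 0, 0], "roll": 0.036}, {"travel": [0, 0, 0], "roll": 0.036}, {"travel": [0, 0, 0], "roll": 0}, {"travel": [0, 0, 0], "roll": 0}, {"travel": [0, 0, 0], "roll": 0}])

```text
clock: 4.17
tool_pos: [565.5, 106.0, 226.7]
orientation: [-1.877, -2.519, -0.0]
ft_force: [0.1, 0.3, 0.1]
width: 0.4
finger_force: 0.0
```

```bash
python3 - <<'E'
from h import *
s=sense();R=cv2.Rodrigues(np.array(s["orientation"],float))[0]
print(s["clock"],s["tool_pos"],R.round(3),s["width"],np.round(s["qpos"],2))
for z in(150,55):print(totool((570.4,97.4,z)))
E
```

```text
4.1667 [565.49809244 106.03518841 226.73954022] [[-0.286  0.958  0.   ]
 [ 0.958  0.286  0.   ]
 [ 0.     0.    -1.   ]] 0.3687853681469886 [-0.19  0.34 -0.05  1.75  0.02  1.05  0.04]
[-0.09677322  0.02228918  0.76739387]
[-0.09679282  0.02226918  1.71739387]
```

>>> drive_tool(commands=[{"travel": [0, 0.02, 0.3], "roll": 0}, {"travel": [0, 0, 0.3], "roll": 0}, {"travel": [0, 0, 0.3], "roll": 0}, {"travel": [0, 0, 0.3], "roll": 0}, {"travel": [0, 0, 0.3], "roll": 0}, {"travel": [0, 0, 0.26], "roll": 0}, {"travel": [0, 0, 0], "roll": 0}, {"travel": [0, 0, 0], "roll": 0}])

```text
clock: 4.83
tool_pos: [566.1, 106.2, 49.6]
orientation: [-1.878, -2.515, 0.004]
ft_force: [-0.3, 0.0, -0.3]
width: -0.1
finger_force: 0.0
```

```bash
python3 - <<'E'
from h import *
a=grab_frame("side")[110:270,160:360];b=grab_frame("top")[110:270,160:360]
cv2.imwrite("pics/c1.png",cv2.resize(np.vstack([a,b]),None,fx=1.85,fy=1.85,interpolation=cv2.INTER_CUBIC)[:,:,::-1])
s=sense();print(s["tool_pos"],s["ft_force"],proj("side",s["tool_pos"]),proj("top",s["tool_pos"]))
E
```

```text
[568.82155335 106.75756908  52.30436126] [0.3620996  0.13088563 0.27960231] [244.57388451 150.86740339] [190.88850669 188.6341981 ]
```

View pics/c1.png

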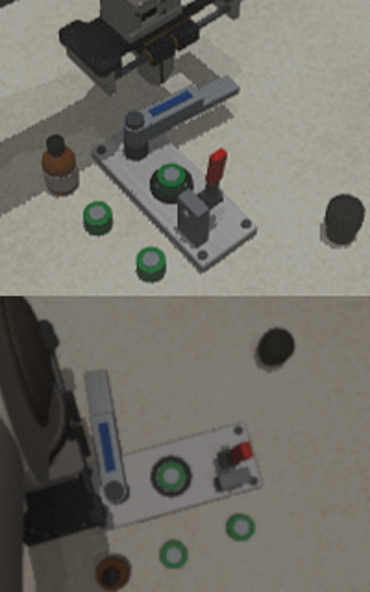

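```bash
python3 - <<'E'
from h import *
v=np.load("v.npy");W,_=model(v)
fx=lambda r,o,th,z:W((r*np.sin(th)+o*np.cos(th),60-r*np.cos(th)+o*np.sin(th),z))
p=totool(sense()["tool_pos"])*0
for b in [1.49,1.3,1.1,.9,.7,.5,.3,.15,0,-.08]:
    q=totool(fx(57,12+(9.5*abs(np.sin(b))+19*abs(np.cos(b))),b,51.5));print(b,(q-p).round(3));p=q
E
```

```text
1.49 [-0.257 -0.056  0.008]
1.3 [-0.084  0.031  0.   ]
1.1 [-0.1    0.019  0.   ]
0.9 [-0.11  -0.001 -0.   ]
0.7 [-0.116 -0.026 -0.   ]
0.5 [-0.114 -0.054 -0.   ]
0.3 [-0.105 -0.083 -0.   ]
0.15 [-0.067 -0.081 -0.   ]
0 [-0.053 -0.095 -0.   ]
-0.08 [-0.023 -0.04  -0.   ]
```

>>> drive_tool(commands=[{"travel": [-0.13, -0.03, 0], "roll": 0}, {"travel": [-0.13, -0.03, 0], "roll": 0}, {"travel": [-0.04, 0.015, 0], "roll": 0}, {"travel": [-0.04, 0.015, 0], "roll": 0}, {"travel": [-0.05, 0.01, 0], "roll": 0}, {"travel": [-0.05, 0.01, 0], "roll": 0}, {"travel": [-0.055, 0, 0], "roll": 0}, {"travel": [-0.055, 0, 0], "roll": 0}, {"travel": [-0.058, -0.013, 0], "roll": 0}, {"travel": [-0.058, -0.013, 0], "roll": 0}, {"travel": [-0.057, -0.027, 0], "roll": 0}, {"travel": [-0.057, -0.027, 0], "roll": 0}, {"travel": [0, 0, 0], "roll": 0}])

```text
clock: 6.02
tool_pos: [580.7, 26.5, 50.7]
orientation: [1.884, 2.513, -0.002]
ft_force: [-0.1, 1.3, 0.4]
width: 0.3
finger_force: 0.4
```

>>> drive_tool(commands=[{"travel": [-0.052, -0.041, 0], "roll": 0}, {"travel": [-0.052, -0.041, 0], "roll": 0}, {"travel": [-0.034, -0.04, 0], "roll": 0}, {"travel": [-0.034, -0.04, 0], "roll": 0}, {"travel": [0, 0, 0], "roll": 0}])

```text
clock: 6.43
tool_pos: [569.4, 6.2, 50.7]
orientation: [1.884, 2.514, -0.002]
ft_force: [1.3, 0.7, -0.9]
width: 0.5
finger_force: 0.2
```

```bash
python3 - <<'E'
from h import *
s=sense();print(s["tool_pos"],s["ft_force"])
a=grab_frame("side")[110:270,160:360];b=grab_frame("top")[110:270,160:360]
cv2.imwrite("pics/c2.png",cv2.resize(np.vstack([a,b]),None,fx=1.85,fy=1.85,interpolation=cv2.INTER_CUBIC)[:,:,::-1])
E
```

```text
[569.38228145   6.18624958  50.70480895] [ 1.26633876  0.73392235 -0.94375176]
```

View pics/c2.png

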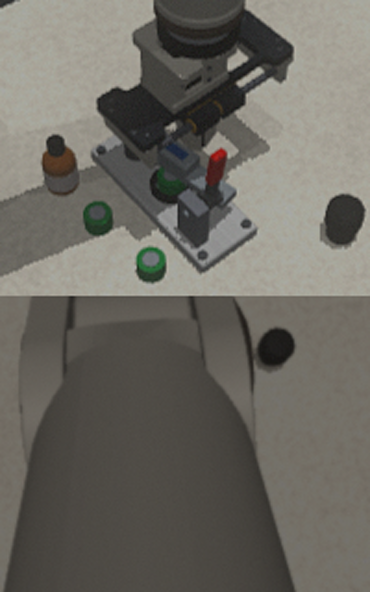

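The finger is pushing the strap, which is almost over the specimen in the side view at (185,160), with the lever still up. I'll keep pushing in small steps until the force shows the stop.

>>> drive_tool(commands=[{"travel": [-0.02, -0.04, 0], "roll": 0}, {"travel": [-0.02, -0.04, 0], "roll": 0}, {"travel": [0, 0, 0], "roll": 0}])

```text
clock: 6.78
tool_pos: [562.9, 1.4, 50.7]
orientation: [-1.882, -2.515, 0.001]
ft_force: [0.6, 0.4, 0.2]
width: 0.5
finger_force: 0.3
```

>>> drive_tool(commands=[{"travel": [0, -0.03, 0], "roll": 0}, {"travel": [0, 0, 0], "roll": 0}])

```text
clock: 6.95
tool_pos: [560.7, 0.4, 50.9]
orientation: [1.882, 2.515, -0.0]
ft_force: [1.4, -1.1, 0.2]
width: 0.5
finger_force: 0.4
```

>>> drive_tool(commands=[{"travel": [0, -0.03, 0], "roll": 0}, {"travel": [0, 0, 0], "roll": 0}])

```text
clock: 7.12
tool_pos: [560.0, 0.2, 51.3]
orientation: [1.88, 2.513, 0.005]
ft_force: [5.7, 0.3, -2.9]
width: 0.6
finger_force: 2.8
```

>>> drive_tool(commands=[{"travel": [0, -0.03, 0], "roll": 0}, {"travel": [0, 0, 0], "roll": 0}, {"travel": [0, 0, 0], "roll": 0}])

```text
clock: 7.37
tool_pos: [559.8, 0.2, 51.8]
orientation: [1.877, 2.51, 0.01]
ft_force: [11.6, 1.8, -6.7]
width: 0.3
finger_force: 5.3
```

```bash
python3 - <<'E'
from h import *
v,r=fit((535,-10.6,.269,.02,.2));print(v.round(3));[print(*q) for q in r];s=sense();print(s["ft_force"],s["tool_pos"])
E
```

```text
[ 5.32999e+02 -1.38820e+01  3.91000e-01  1.23000e-01  1.84000e-01]
side fixture [ 1.1 -0.7]
side strap_pivot [-1.  -1.1]
side strap_mid [2.6 0.3]
side lever_axis [0.3 0.8]
side lever_pad [ 0. -0.]
side specimen_center [-0.   2.6]
top strap_mid [-58.8  70.3]
[11.40081659  1.44936492 -6.90849553] [5.59808872e+02 2.41504116e-01 5.17165469e+01]
```

>>> drive_tool(commands=[{"travel": [0, 0.1, 0], "roll": 0}, {"travel": [0, 0.1, 0], "roll": 0}, {"travel": [0, 0, -0.3], "roll": 0}, {"travel": [0, 0, -0.3], "roll": 0}, {"travel": [0, 0, -0.3], "roll": 0}, {"travel": [0, 0, -0.3], "roll": 0}, {"travel": [0.3, 0, -0.3], "roll": 0}, {"travel": [0.3, 0, 0], "roll": 0}, {"travel": [0.3, 0, 0], "roll": 0}, {"travel": [0.3, 0, 0], "roll": 0}, {"travel": [0, 0, 0], "roll": 0}])

```text
clock: 8.98
tool_pos: [537.7, 127.6, 200.3]
orientation: [-1.868, -2.521, -0.002]
ft_force: [-0.3, 1.3, -0.7]
width: 0.6
finger_force: 0.0
```

```bash
python3 - <<'E'
from h import *
v,r=fit((535,-10.6,.269,.02,.2));print(v.round(3));[print(*q) for q in r];s=sense();print(s["ft_force"],s["tool_pos"])
a=grab_frame("side")[110:270,160:360];b=grab_frame("top")[110:270,160:360]
cv2.imwrite("pics/c3.png",cv2.resize(np.vstack([a,b]),None,fx=1.85,fy=1.85,interpolation=cv2.INTER_CUBIC)[:,:,::-1])
E
```

```text
[ 5.34271e+02 -1.14580e+01  2.88000e-01  3.40000e-02  7.90000e-02]
side fixture [ 2.2 -0.2]
side strap_mid [-2.3  0.2]
side lever_axis [-4.4 -1. ]
side lever_pad [ 1.1 -1.6]
side specimen_center [-0.2  0.7]
top fixture [0.2 0.1]
top strap_pivot [ 3.8 -0.3]
top strap_mid [-1.7 -0.6]
top lever_axis [ 0.4 -0.4]
top lever_pad [0.4 2.5]
[ 0.12506299 -0.10907057 -0.31634684] [540.46504003 119.39594848 200.14951625]
```

View pics/c3.png

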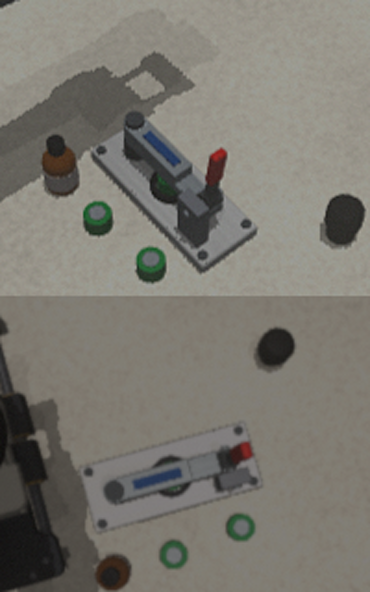

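The side view shows the strap lying over the specimen with its tongue beside the grey post, and the red lever still up at (216,167). The fit gives the strap about 0.03 rad, so it is home. Next is the lever path.

```bash
python3 - <<'E'
from h import *
v=np.array([534.3,-11.5,.285,0,.1]);W,_=model(v)
t=lambda a,s=62:W((4,-60-s*np.sin(a)+5*np.cos(a)+9.5,63+s*np.cos(a)+5*np.sin(a)))
p=np.zeros(3)
for n,X in [("above",W((4,-25,200))),("down",W((4,-25,122)))]+[(a,t(a)) for a in(.1,.3,.5,.7,.9,1.1,1.3,1.4,1.5,1.58)]:
    q=totool(X);print(n,X.round(),(q-p).round(3));p=q
E
```

```text
above [545. -34. 200.] [-1.49  -0.389  0.002]
down [545. -34. 122.] [-0.    0.    0.78]
0.1 [553. -60. 125.] [-0.267 -0.    -0.032]
0.3 [556. -72. 124.] [-0.123 -0.     0.015]
0.5 [559. -83. 120.] [-0.118 -0.     0.039]
0.7 [562. -93. 114.] [-0.108 -0.     0.062]
0.9 [ 565. -102.  105.] [-0.093 -0.     0.082]
1.1 [ 567. -110.   96.] [-0.075 -0.     0.099]
1.3 [ 569. -115.   84.] [-0.054 -0.     0.112]
1.4 [ 569. -117.   78.] [-0.018 -0.     0.059]
1.5 [ 570. -118.   72.] [-0.012 -0.     0.061]
1.58 [ 570. -118.   67.] [-0.006 -0.     0.049]
```

>>> drive_tool(commands=[{"travel": [-0.25, -0.065, 0], "roll": 0}, {"travel": [-0.25, -0.065, 0], "roll": 0}, {"travel": [-0.25, -0.065, 0], "roll": 0}, {"travel": [-0.25, -0.065, 0], "roll": 0}, {"travel": [-0.25, -0.065, 0], "roll": 0}, {"travel": [-0.24, -0.065, 0], "roll": 0}, {"travel": [0, 0, 0], "roll": 0}, {"travel": [0, 0, 0.2], "roll": 0}, {"travel": [0, 0, 0.2], "roll": 0}, {"travel": [0, 0, 0.2], "roll": 0}, {"travel": [0, 0, 0.18], "roll": 0}, {"travel": [0, 0, 0], "roll": 0}, {"travel": [0, 0, 0], "roll": 0}])

```text
clock: 10.87
tool_pos: [544.3, -34.0, 121.5]
orientation: [-1.88, -2.514, 0.002]
ft_force: [0.3, -0.5, 0.2]
width: 0.4
finger_force: 0.0
```

```bash
python3 - <<'E'
from h import *
s=sense();print(s["ft_force"],s["tool_pos"],s["orientation"])
a=grab_frame("side")[130:260,180:340]
cv2.imwrite("pics/c4.png",cv2.resize(a,None,fx=4,fy=4,interpolation=cv2.INTER_CUBIC)[:,:,::-1])
E
```

```text
[ 0.25882628 -0.47510794  0.214442  ] [544.29485966 -33.95692192 121.51877088] [-1.88026569e+00 -2.51425529e+00  1.97300082e-03]
```

View pics/c4.png

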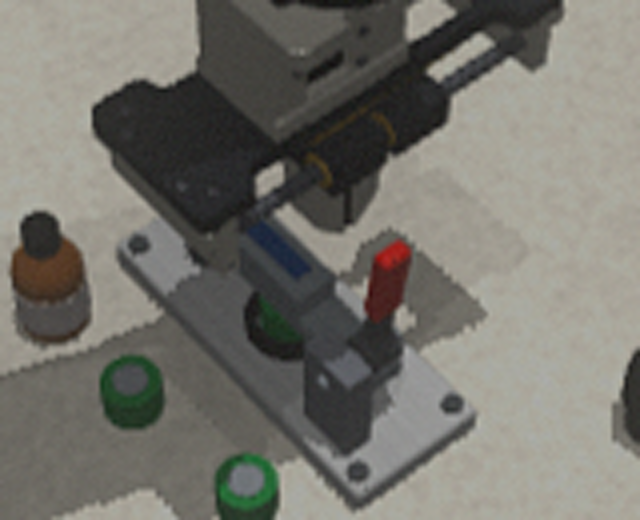

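The finger, at (335,210), is behind the red grip at (388,280) along the fixture's -y, and laterally aligned. Now push the lever.

>>> drive_tool(commands=[{"travel": [-0.13, 0, -0.015], "roll": 0}, {"travel": [-0.13, 0, -0.015], "roll": 0}, {"travel": [-0.06, 0, 0.007], "roll": 0}, {"travel": [-0.06, 0, 0.007], "roll": 0}, {"travel": [-0.06, 0, 0.02], "roll": 0}, {"travel": [-0.06, 0, 0.02], "roll": 0}, {"travel": [-0.054, 0, 0.031], "roll": 0}, {"travel": [-0.054, 0, 0.031], "roll": 0}, {"travel": [0, 0, 0], "roll": 0}])

```text
clock: 11.67
tool_pos: [562.2, -94.2, 112.8]
orientation: [1.884, 2.514, -0.001]
ft_force: [-0.1, 0.1, 1.0]
width: 0.5
finger_force: 0.4
```

>>> drive_tool(commands=[{"travel": [-0.046, 0, 0.041], "roll": 0}, {"travel": [-0.046, 0, 0.041], "roll": 0}, {"travel": [-0.037, 0, 0.05], "roll": 0}, {"travel": [-0.037, 0, 0.05], "roll": 0}, {"travel": [0, 0, 0], "roll": 0}])

```text
clock: 12.08
tool_pos: [566.4, -109.6, 94.0]
orientation: [-1.883, -2.514, 0.002]
ft_force: [0.0, 0.1, 0.6]
width: 0.5
finger_force: 0.2
```

>>> drive_tool(commands=[{"travel": [-0.027, 0, 0.056], "roll": 0}, {"travel": [-0.027, 0, 0.056], "roll": 0}, {"travel": [-0.018, 0, 0.06], "roll": 0}, {"travel": [0, 0, 0], "roll": 0}])

```text
clock: 12.42
tool_pos: [568.4, -115.9, 76.7]
orientation: [-1.882, -2.514, 0.001]
ft_force: [-0.1, 0.3, 0.5]
width: 0.3
finger_force: 0.0
```

```bash
python3 - <<'E'
from h import *
a=grab_frame("side")
cv2.imwrite("pics/c5.png",cv2.resize(a[130:260,200:360],None,fx=4,fy=4,interpolation=cv2.INTER_CUBIC)[:,:,::-1])
print([(r["conf"],r["xy"]) for r in place_of("side","lever_pad")])
_,m=model((534.3,-11.5,.285,0,1.4));print(proj("side",m["lever_pad"]))
E
```

```text
[(0.57, [295.7, 233.8])]
[296.61124927 234.86471893]
```

View pics/c5.png

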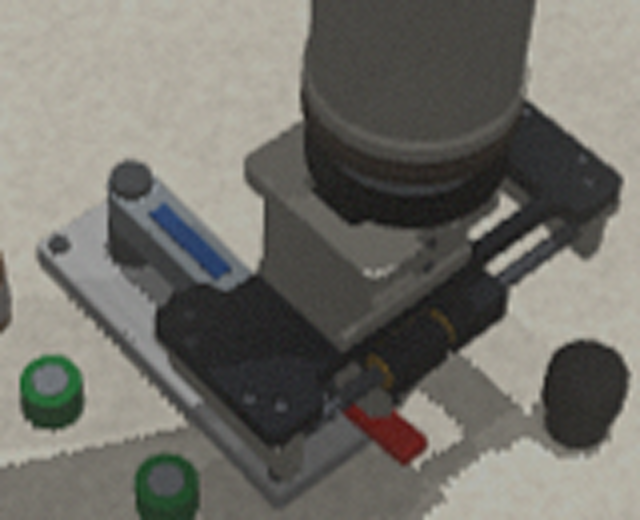

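The lever grip is folded outward and nearly down at (385,430) under the finger. I'll press down to its stop.

>>> drive_tool(commands=[{"travel": [-0.01, 0, 0.03], "roll": 0}, {"travel": [0, 0, 0.03], "roll": 0}, {"travel": [0, 0, 0], "roll": 0}])

```text
clock: 12.77
tool_pos: [569.5, -116.5, 72.3]
orientation: [1.881, 2.515, 0.0]
ft_force: [-0.7, 0.1, 3.4]
width: 0.4
finger_force: 1.5
```

>>> drive_tool(commands=[{"travel": [0, 0, 0.03], "roll": 0}, {"travel": [0, 0, 0], "roll": 0}])

```text
clock: 12.93
tool_pos: [569.7, -116.5, 71.4]
orientation: [1.881, 2.515, 0.0]
ft_force: [-6.3, 1.1, 20.0]
width: 0.2
finger_force: 9.3
```

>>> drive_tool(commands=[{"travel": [0, 0, 0.02], "roll": 0}, {"travel": [0, 0, 0], "roll": 0}])

```text
clock: 13.1
tool_pos: [569.9, -116.5, 71.0]
orientation: [1.881, 2.515, 0.001]
ft_force: [-10.9, 2.2, 31.1]
width: 0.6
finger_force: 15.2
```

>>> drive_tool(commands=[{"travel": [0, 0, -0.1], "roll": 0}, {"travel": [0, 0, -0.3], "roll": 0}, {"travel": [0, 0, -0.3], "roll": 0}, {"travel": [0, 0, -0.3], "roll": 0}, {"travel": [0.3, 0, -0.3], "roll": 0}, {"travel": [0.3, 0, 0], "roll": 0}, {"travel": [0.3, 0, 0], "roll": 0}, {"travel": [0.3, 0, 0], "roll": 0}, {"travel": [0.3, 0, 0], "roll": 0}, {"travel": [0.3, 0, 0], "roll": 0}, {"travel": [0.3, 0, 0], "roll": 0}, {"travel": [0.3, 0, 0], "roll": 0}, {"travel": [0.2, 0, 0], "roll": 0}, {"travel": [0, 0, 0], "roll": 0}, {"travel": [0, 0, 0], "roll": 0}, {"travel": [0, 0, 0], "roll": 0}])

```text
clock: 14.43
tool_pos: [496.2, 131.7, 196.5]
orientation: [1.882, 2.515, -0.001]
ft_force: [1.1, -0.1, -0.4]
width: 0.4
finger_force: 0.0
```

```bash
python3 - <<'E'
from h import *
v,r=fit((534.3,-11.5,.285,.02,1.45));print(v.round(3));[print(*q) for q in r]
a=grab_frame("side")[110:270,160:360];b=grab_frame("top")[110:270,160:360]
cv2.imwrite("pics/c6.png",cv2.resize(np.vstack([a,b]),None,fx=1.85,fy=1.85,interpolation=cv2.INTER_CUBIC)[:,:,::-1])
E
```

```text
[ 5.3356e+02 -8.4610e+00  3.2100e-01  1.1000e-02  1.6050e+00]
side fixture [0.2 0. ]
side strap_pivot [-2.2 -0.2]
side strap_mid [-2.6  0.4]
side lever_axis [-0.3  1. ]
side lever_pad [-0.2  0.3]
side specimen_center [0.8 1.8]
top fixture [-1.  -0.3]
top strap_mid [-0.3 -1.8]
top lever_axis [-1.3 -2.7]
top lever_pad [ 1.5 -0.1]
```

View pics/c6.png

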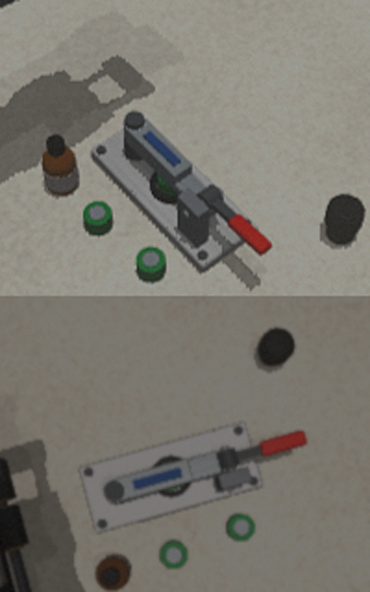

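The strap is home at (155,150) in the side view and the lever is fully down at (250,235). The loose things are where they stood, and the arm is clear.

```bash
python3 -c "
from bench import *
print(sign_off())"
```

```text
the job is handed in; nothing more can be done
None
```

I pushed the strap home against its stop, then folded the cam lever down to its hard stop, and handed the job in at about 15 s; the hand-in returned no verdict, but the last pictures show the strap over the specimen, the lever down, the loose things in place and the arm clear.

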